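# Lengthen a telescoping stand leg to its last hole

## Task

Lengthen the telescoping leg on the holding board from its shortest to its longest setting: push the spring button in, slide the outer tube out towards its rubber foot until the button pops up through the next hole, and do the same again so that it ends popped up and locked in the last hole. Work gently, never leaning or shoving hard on the leg or the board, and leave the other things on the bench where they are.

Things in the scene. Friction and masses are not known exactly. Their poses are not given: they have to be found in the camera images.
- leg_stand: Fixed plywood board, 300 x 80 x 14 mm, holding a level telescoping leg. Origin on its underside; the spring button stands above it, up to 18 mm off to either side along x. +x is the way the leg lengthens (to its rubber foot), z up. A clamp block (79 mm high, x = -205 to -155 mm) holds the dark inner tube, which ends 40 mm past the button; at x = 40 mm an open guide, lower than the tube.
- leg_tube (a joint): Bare aluminium 30 x 30 mm square outer tube, wall 1.5 mm; slides along the board's +x. Value (m): 0 at the start, button in the first hole; 0.05 button in the middle hole; 0.1 in the last; end stop 0.112. Friction about 2 N. Three 16 mm holes in its top, the middle and last one 50 and 100 mm behind the first. At 0 its flat top reaches from 125 mm behind the button to 90 mm ahead; then the foot.
- spring_button (a joint): Steel spring button, a round-headed 14 mm pin on the fixed inner tube; moves only up and down. Value (m): 0 fully up, head 7 mm above the tube's top; 0.007 head flush with the top (about 3 N); 0.0085 under the wall between holes; 0.011 stop. Pressed flush, it lets the hole's edge push it under the wall (about 4 to 8 N along the tube); less pressed, its flank locks the tube.
- tape_1: Bystander: roll of masking tape, 96 mm wide, 25 mm high. Origin at the middle of its underside.
- sanding_block: Bystander: sanding block, 61 x 78 x 22 mm. Origin at the middle of its underside.
- wood_block: Bystander: wood offcut, 31 x 43 x 30 mm. Origin at the middle of its underside.
- paint_bottle_4: Bystander: small dropper bottle, 26 mm wide, 75 mm high. Origin at the middle of its underside.
- paint_jar: Bystander: paint jar, 55 mm wide, 62 mm high. Origin at the middle of its underside.
- side_cutters: Bystander: side cutters lying flat, 86 x 124 x 11 mm. Origin at the middle of their underside.
- needle_file: Bystander: needle file lying flat, 128 x 79 x 12 mm over all. Origin at the middle of its underside.
- tube_top (a point): Nominal point on the tube's top at the button's axis, 70 mm above the bench, fixed to the board: the leg really lies up to 18 mm off along x and up to 2.5 mm higher or lower, which no reading gives (feel or look). On the tube's top each hole has a thumb lip, an upright plate 24 mm wide, 4 thick, 12 high, its face 9 mm ahead of (foot side) the hole's centre, for a fingertip to push the tube by.

How it is judged:
On the way:
1. the tube has been slid out as far as the middle hole (value of joint leg_tube above 0.046 m), for 0.1 s.
At the end, for the whole second after the job is handed in: The outer tube stands within 4 mm of its last setting (0.1 m out), with the button fully up (within 2 mm) through the last hole (value of joint leg_tube between 0.096 and 0.104 m and value of joint spring_button below 0.002 m); the robot touches nothing.
It fails at once if the leg or its board is pushed or pressed with more than 25 N (contact force between any of the fingers, the arm and leg_stand above 25 N).
It fails at once if another thing on the bench is moved by more than 20 mm (distance of any of tape_1, sanding_block, wood_block, paint_bottle_4, paint_jar, side_cutters, needle_file from where it was at the start of the episode above 0.02 m).
It also fails if it takes over 51 s, if anything falls off the work surface, if the arm or the gripper's body presses on something with over 40 N, if the wrist force passes 120 N, or if a joint passes its speed limit or range.

## Robot

A 6-joint arm with a two-finger parallel gripper is mounted at the origin on a cart in front of the work surface, level with it; the furniture and walls round the work are solid. World frame = base frame: x ahead of the robot, y to its left, z up, the work surface at z = 0. Lengths are in m, angles in rad, forces in N, time in s.
With the tool pointing down it reaches from about 0.375 to 0.975 m from the base axis. Payload 3.8 kg.
Tool frame: the origin (TCP) lies between the finger pads; the fingertips stand 17 mm ahead of it and the grasp point (between the pads) lies 2 mm behind it; z points along the fingers, y is the line along which they close (so a half turn about z gives the same grasp; the last joint's range is limited). The gripper opens to 85 mm and grips with 20 to 120 N. Pads are 22 mm wide; open, the fingers measure 114 mm over their backs; the gripper's body (76 mm by 85 mm) begins 54 mm behind the grasp point. The pads swing forward as they close: fully open they stand 13 mm farther back than shut.
Start: joints at [-0.037, 0.264, 1.604, -0, 1.274, -0.037], TCP at [0.675, -0, 0.248] pointing down, gripper open.
Joint ranges: [-2.63, 2.63], [-0.94, 2.18], [0.31, 2.57], [-1.31, 4.45], [0, 2.66], [-2.55, 2.55]. Speed limits (rad/s): [2.57, 2.57, 3.14, 3.14, 3.14, 3.14].

## Interface

Orientations are given as a rotation vector (axis times angle).
In Python, from workcell import bot gives the robot as it stands.
- The arm moves only by the tool play_rows, never from a script. Its argument "steps" is one flat list of numbers, 4 for each row, row after row: the shift along the tool's x, y, z in m, then the turn about the tool's z in rad. A call has 1 to 10 rows; each row is the pose to reach, as a shift and turn from the pose commanded when the call began, along the tool's axes at that moment; what a row does not reach only later rows make up. A row lasts 1/8 s, in which the tool goes at most 62.5 mm and 10.7 degrees, less where a joint would pass 70% of its speed; a pose out of reach is approached as far as the arm can. A call with a gripper value outside its range is refused whole. "jaw" is the closure in counts, from 0 (fully open) to 255 (shut), set as the call begins (left out, the last holds). The fingers move at their own pace and stop on an object; "grip_force" is the grip in N (left out, the last holds). Time passes only in rows, so rows that repeat a pose let the fingers close. It gives the time, the measured TCP pose, the force, the opening and the grip force at its end, in the units of the state.
- bot.read_state(): the state, without advancing time (a new reading comes with each control period).
- bot.read_camera(name): name is "scene" or "side" or "wrist"; returns a dict with "pixels" (400x640x3 uint8, blue, green, red), "mtx" (3x3 intrinsics, pixels), "R" (3x3) and "t" (3): a world point X has camera coordinates R X + t. Camera axes: x right, y down, z forward; pixel columns grow to the right and rows downward; lengths in m; the calibration is good to about 2 mm. The wrist camera is an equidistant fisheye: a pixel r from the principal point sees the ray r / f radians off the axis. A picture is of the moment at which its call begins. There is no depth.
- bot.finish_job(): hands the job in; it is judged then, once.
The state is a dict: "time": time; "q": joint angles; "joint_vel": joint speeds; "joint_torque": joint torques, N m; "tool_pos": TCP position; "tcp_rot": TCP orientation; "wrist_force": force on the tool from outside, world axes, zero at the start; "torque": the same for the moment, N m; "width": opening from 0.0 (shut) to 1.0 (fully open); "grip_force": force on a finger pad.
Only numpy, scipy, OpenCV 4.12 (cv2) and the standard library are available. Lean on these libraries where they do the work, as an engineer would, in place of code of your own. Each camera call takes 0.05 s, during which the arm holds its last target. There are 200 camera calls.

## Working session

There is one attempt and no reset: what is moved stays moved. The work goes in short steps, Python scripts to look and compute and a tool call to move; the robot and the scene stay as the last step left them, time stands still between calls to the robot, and variables do not carry over. Pictures are saved under pics/ and viewed, at most 10 in all, crops included, and the job is handed in when it is done.

Besides the shell and the picture viewer there is one more tool, called after ">>>" as a command line: name --argument value ..., lists and objects as JSON in quotes. play_rows: Moves the arm, as the interface text tells. Its arguments: {"type":"object","properties":{"steps":{"type":"array"},"jaw":{"type":"number"},"grip_force":{"type":"number"}},"required":["steps"]}

```bash
mkdir -p pics; ls; python3 - <<'E'
from workcell import bot
import cv2,numpy as np
s=bot.read_state();print(s)
ims=[]
for n in("scene","side","wrist"):
    c=bot.read_camera(n);cv2.imwrite(f"pics/{n}0.png",c["pixels"]);np.savez(f"{n}0.npz",**{k:c[k] for k in("pixels","mtx","R","t")})
    print(n,c["mtx"].tolist(),(-c["R"].T@c["t"]).round(3),c["R"].round(3).tolist())
E
```

```text
pics
{'time': 0.0, 'q': array([-3.68997463e-02,  2.64754128e-01,  1.60541791e+00, -8.02328564e-06,
        1.27370118e+00, -3.68932551e-02]), 'joint_vel': array([ 0.00122704,  0.00031371, -0.00149806, -0.00132859,  0.00057131,
        0.0006452 ]), 'joint_torque': array([ 6.10465631e-04, -5.15121067e+01, -3.67308676e+01, -4.07824507e-05,
        1.31324201e-02,  1.46811578e-05]), 'tool_pos': array([6.74284665e-01, 2.21908523e-05, 2.46937624e-01]), 'tcp_rot': array([-2.22026751, -2.22025833,  0.00244543]), 'wrist_force': array([-0.65326501,  0.9302099 , -0.53617242]), 'torque': array([-0.01069332, -0.07354328,  0.00640221]), 'grip_force': 0.0, 'width': 0.999938978322539}
scene [[437.73711850947865, 0.0, 317.5563522377463], [0.0, 437.73711850947865, 203.1093037647251], [0.0, 0.0, 1.0]] [-0.357  0.634  1.097] [[-0.627, -0.779, 0.017], [-0.531, 0.412, -0.74], [0.57, -0.473, -0.672]]
side [[427.4076630940606, 0.0, 319.02582546999093], [0.0, 427.4076630940606, 203.7936389823811], [0.0, 0.0, 1.0]] [ 0.057 -0.933  0.793] [[0.875, -0.483, 0.002], [-0.289, -0.526, -0.8], [0.388, 0.699, -0.6]]
wrist [[309.70691628693146, 0.0, 324.40080931684923], [0.0, 309.70691628693146, 201.74498212050835], [0.0, 0.0, 1.0]] [0.675 0.08  0.372] [[1.0, -0.0, -0.002], [0.0, -0.95, 0.313], [-0.002, -0.313, -0.95]]
```

View pics/scene0.png

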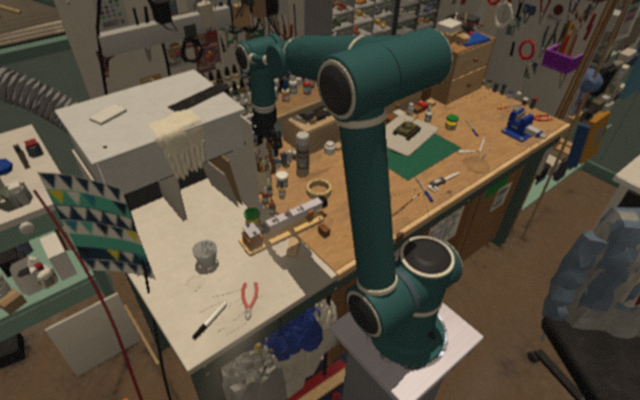

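View pics/side0.png

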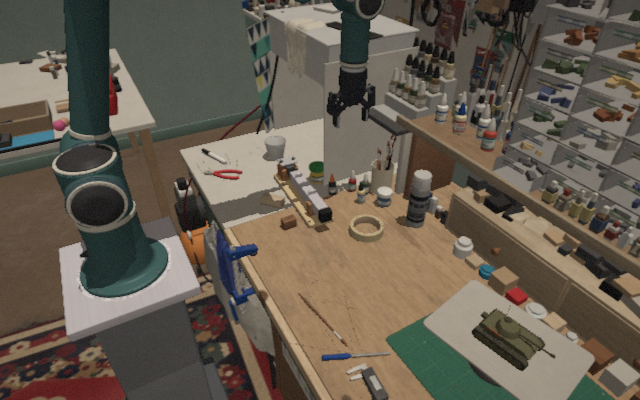

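The leg shows in scene from the clamp at (252,238) to the dark foot at (322,203), and in side from (285,165) to (322,212). The tape, wood block and jar are nearby.

```bash
cat > h.py <<'E'
import numpy as np,cv2
def ray(c,u,v,fish=False):
    K=c["mtx"];x=(u-K[0,2])/K[0,0];y=(v-K[1,2])/K[1,1]
    if fish:
        r=np.hypot(x,y);k=np.sin(r)/r if r>1e-9 else 1;d=np.array([x*k,y*k,np.cos(r)])
    else:d=np.array([x,y,1.])
    return -c["R"].T@c["t"],c["R"].T@d
def onz(c,u,v,z,fish=False):
    o,d=ray(c,u,v,fish);return o+d*(z-o[2])/d[2]
def proj(c,X,fish=True):
    p=c["R"]@np.array(X)+c["t"];K=c["mtx"]
    if fish:
        r=np.hypot(p[0],p[1]);th=np.arctan2(r,p[2]);q=p[:2]/r*th
    else:q=p[:2]/p[2]
    return q*K[0,0]+K[:2,2]
E
python3 - <<'E'
from h import *
s=np.load("scene0.npz");d=np.load("side0.npz")
a=cv2.resize(s["pixels"][180:265,230:340],None,fx=5,fy=5,interpolation=2)[:,:550]
b=cv2.resize(d["pixels"][150:235,265:345],None,fx=5,fy=5,interpolation=2)
a=cv2.resize(a,None,fx=.7,fy=.7);b=cv2.resize(b,(0,0),fx=.7,fy=.7)
w=np.load("wrist0.npz")["pixels"][:,:]
top=np.hstack([a,b]);w=cv2.resize(w,(top.shape[1]//2*2,int(400*top.shape[1]//2*2/640)))
print(a.shape,b.shape,w.shape)
im=np.vstack([top,w[:600-top.shape[0], :top.shape[1]] if w.shape[1]>=top.shape[1] else np.hstack([w,np.zeros((w.shape[0],1,3),np.uint8)])[:600-top.shape[0]]])
cv2.imwrite("pics/c1.png",im)
E
```

```text
(298, 385, 3) (298, 280, 3) (415, 664, 3)
```

View pics/c1.png

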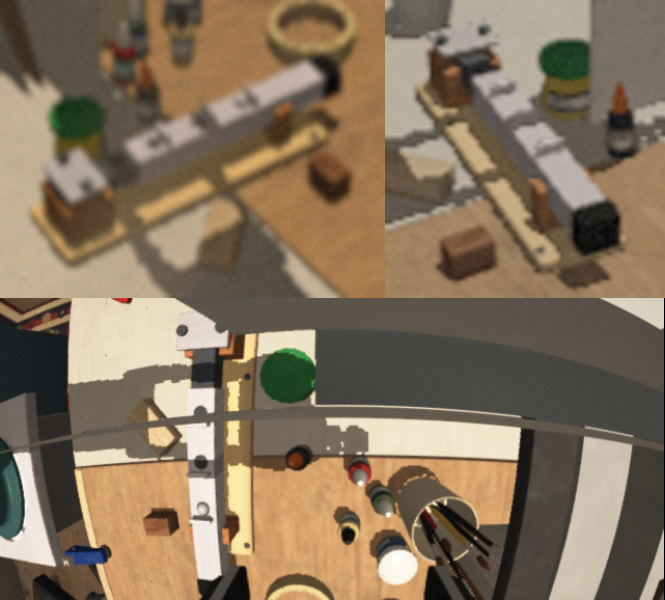

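The wrist view (crop scale 1.0375, offset y 298) shows the tube vertical in the image with its foot at the bottom. The bright button is at crop (202,509), and the empty holes are at (200,462) and (200,411).

```bash
python3 - <<'E'
from h import *
w=np.load("wrist0.npz");im=w["pixels"]
f=lambda u,v:(u/1.0375,(v-298)/1.0375)
for n,u,v,z in [("btn",202,509,.075),("h2",200,462,.07),("h3",200,411,.07),("tube end L",189,388,.07),("tube end R",221,388,.07),("foot endL",197,577,.07),("foot endR",222,577,.07),("board bR",251,554,.014),("board tR",253,334,.014),("clamp L",179,330,.079),("clampR",228,347,.079)]:
    print(n,onz(w,*f(u,v),z,True).round(4))
c=cv2.resize(im[70:300,150:270],None,fx=5,fy=5,interpolation=2)
cv2.imwrite("pics/c2.png",c[500:1100])
E
```

```text
btn [ 0.5351 -0.0195  0.075 ]
h2 [0.5365 0.029  0.07  ]
h3 [0.5404 0.0805 0.07  ]
tube end L [0.529  0.1048 0.07  ]
tube end R [0.5638 0.1014 0.07  ]
foot endL [ 0.5118 -0.105   0.07  ]
foot endR [ 0.5442 -0.1029  0.07  ]
board bR [ 0.5656 -0.1004  0.014 ]
board tR [0.5818 0.1654 0.014 ]
clamp L [0.5223 0.1645 0.079 ]
clampR [0.5745 0.1397 0.079 ]
```

View pics/c2.png

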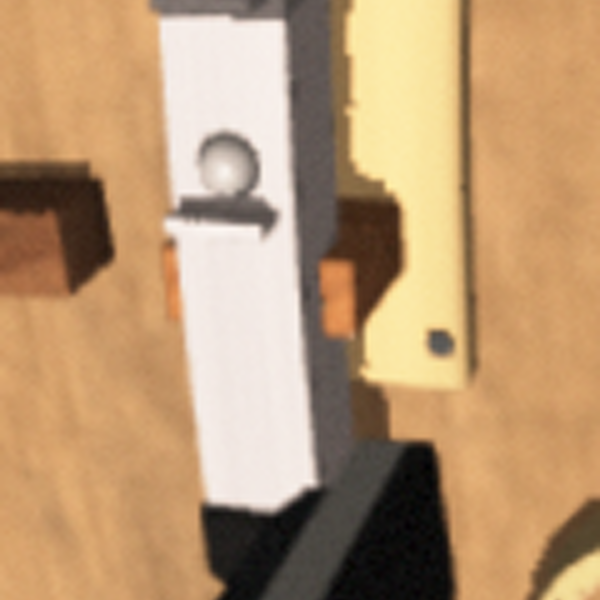

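>>> play_rows --steps '[-0.015,-0.035,0.024,0.016,-0.03,-0.07,0.05,0.033,-0.045,-0.105,0.075,0.05,-0.06,-0.139,0.097,0.065,-0.06,-0.139,0.097,0.065,-0.06,-0.139,0.097,0.065]' --jaw 255 --grip_force 20

```text
time: 0.9
tool_pos: [0.5368, -0.0601, 0.1518]
tcp_rot: [2.292, 2.147, 0.002]
wrist_force: [-0.1, -0.0, 0.1]
width: 0.0
grip_force: 0.0
```

```bash
python3 - <<'E'
from workcell import bot
from h import *
c=bot.read_camera("wrist");np.savez("w1.npz",**{k:c[k] for k in("pixels","mtx","R","t")})
cv2.imwrite("pics/w1.png",cv2.resize(c["pixels"],(800,500)))
s=bot.read_state();print({k:s[k] for k in("time","tool_pos","tcp_rot","wrist_force","width")})
E
```

```text
{'time': 0.95, 'tool_pos': array([ 0.53756575, -0.06000766,  0.15237524]), 'tcp_rot': array([2.29094294, 2.1468867 , 0.00269485]), 'wrist_force': array([-0.06035242,  0.35055324,  0.43010775]), 'width': -0.001785529929225483}
```

View pics/w1.png

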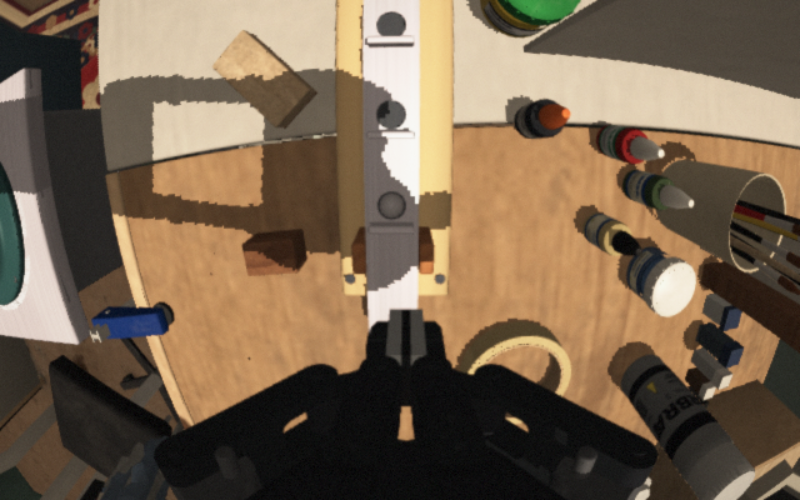

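Button at (391,205) of the 800-wide view, its lip at y≈226, and the other holes at (391,113) and (391,22). The leg runs vertically in the image, so the yaw is right. The fingertips are at (406,320).

```bash
python3 - <<'E'
from h import *
from scipy.spatial.transform import Rotation as Ro
w=np.load("w1.npz");T=Ro.from_rotvec([2.29094294, 2.1468867 , 0.00269485]);p=np.array([.53757,-.06,.15238])
for n,u,v,z in [("btn",391,205,.074),("h2",391,113,.07),("h3",391,22,.07),("lip1top",392,224,.082),("lip1bot/far",392,233,.082),("lip2topedge",391,131,.082),("lip2 far",391,137,.082),("tubeL",366,205,.07),("tubeR",418,205,.07)]:
    X=onz(w,u/1.25,v/1.25,z,True);print(n,X.round(4),T.inv().apply(X-p).round(4))
print(T.as_matrix().round(3)); print(proj(w,p+T.apply([0,0,.017]))*1.25)
E
```

```text
btn [ 0.5326 -0.0198  0.074 ] [ 0.0398 -0.0078  0.0784]
h2 [0.5359 0.0291 0.07  ] [ 0.0888 -0.0076  0.0824]
h3 [0.5392 0.0792 0.07  ] [ 0.139  -0.0076  0.0824]
lip1top [ 0.5327 -0.0283  0.082 ] [ 0.0313 -0.0071  0.0704]
lip1bot/far [ 0.5324 -0.0331  0.082 ] [ 0.0265 -0.0071  0.0704]
lip2topedge [0.5357 0.0195 0.082 ] [ 0.0792 -0.0072  0.0704]
lip2 far [0.5355 0.0165 0.082 ] [ 0.0762 -0.0072  0.0704]
tubeL [ 0.5187 -0.0196  0.07  ] [ 0.0391 -0.0216  0.0823]
tubeR [ 0.547  -0.0215  0.07  ] [0.039  0.0067 0.0824]
[[ 0.065  0.998  0.003]
 [ 0.998 -0.065 -0.   ]
 [-0.     0.003 -1.   ]]
[405.62189654 328.35297561]
```

>>> play_rows --steps '[0.022,-0.004,0.0,0,0.044,-0.008,0.01,0,0.044,-0.008,0.03,0,0.044,-0.008,0.046,0,0.044,-0.008,0.046,0,0.044,-0.008,0.046,0]'

```text
time: 1.7
tool_pos: [0.5317, -0.0157, 0.1058]
tcp_rot: [2.292, 2.147, 0.001]
wrist_force: [0.6, 0.1, 0.8]
width: -0.001
grip_force: 0.0
```

```bash
python3 - <<'E'
from workcell import bot
s=bot.read_state();print({k:s[k] for k in("time","tool_pos","tcp_rot","wrist_force","width")})
E
```

```text
{'time': 1.7, 'tool_pos': array([ 0.53167249, -0.01574657,  0.10583036]), 'tcp_rot': array([2.29223213e+00, 2.14737254e+00, 9.66206419e-04]), 'wrist_force': array([0.59516965, 0.08203583, 0.7918553 ]), 'width': -0.0006431371468247685}
```

>>> play_rows --steps '[0,0,0.004,0,0,0,0.008,0,0,0,0.011,0,0,0,0.013,0,0,0,0.013,0]'

```text
time: 2.33
tool_pos: [0.5307, -0.0156, 0.0921]
tcp_rot: [-2.292, -2.148, 0.0]
wrist_force: [0.1, -1.5, 0.0]
width: 0.002
grip_force: 0.0
```

>>> play_rows --steps '[0,0,0.001,0,0,0,0.002,0,0,0,0.002,0]'

```text
time: 2.7
tool_pos: [0.5311, -0.0156, 0.0904]
tcp_rot: [2.292, 2.148, 0.0]
wrist_force: [0.6, 0.2, 0.6]
width: 0.003
grip_force: 0.5
```

>>> play_rows --steps '[0,0,0.001,0,0,0,0.002,0,0,0,0.002,0]'

```text
time: 3.08
tool_pos: [0.531, -0.0156, 0.0883]
tcp_rot: [2.292, 2.148, 0.0]
wrist_force: [-0.6, 0.1, 1.7]
width: 0.004
grip_force: 0.8
```

>>> play_rows --steps '[0,0,0.001,0,0,0,0.001,0]'

```text
time: 3.32
tool_pos: [0.531, -0.0156, 0.0873]
tcp_rot: [2.292, 2.148, 0.0]
wrist_force: [-0.2, 0.2, 1.9]
width: 0.0
grip_force: 0.9
```

>>> play_rows --steps '[0,0,0.001,0,0,0,0.001,0]'

```text
time: 3.58
tool_pos: [0.531, -0.0156, 0.0863]
tcp_rot: [2.292, 2.148, 0.0]
wrist_force: [-0.3, 0.3, 2.7]
width: -0.001
grip_force: 1.0
```

>>> play_rows --steps '[0,0,0.0007,0,0,0,0.0007,0]'

```text
time: 3.82
tool_pos: [0.5309, -0.0156, 0.0856]
tcp_rot: [2.292, 2.148, 0.0]
wrist_force: [1.1, -0.0, 1.7]
width: -0.0
grip_force: 1.1
```

>>> play_rows --steps '[0,0,0.0007,0,0,0,0.0007,0]'

```text
time: 4.08
tool_pos: [0.5309, -0.0156, 0.0849]
tcp_rot: [2.292, 2.148, 0.0]
wrist_force: [0.3, -0.0, 2.5]
width: -0.001
grip_force: 1.2
```

>>> play_rows --steps '[0,0,0.0006,0,0,0,0.0006,0]'

```text
time: 4.32
tool_pos: [0.531, -0.0156, 0.0846]
tcp_rot: [2.292, 2.148, 0.0]
wrist_force: [-0.1, -0.6, 4.9]
width: -0.004
grip_force: 2.3
```

>>> play_rows --steps '[0,0,0.0005,0,0,0,0.0005,0]'

```text
time: 4.58
tool_pos: [0.531, -0.0156, 0.0845]
tcp_rot: [2.292, 2.148, 0.0]
wrist_force: [-2.1, -0.3, 8.3]
width: 0.001
grip_force: 3.9
```

The fingertip is on the tube top and the button is flush. Now push towards the foot in small steps.

>>> play_rows --steps '[-0.001,0,-0.0002,0,-0.002,0,-0.0003,0,-0.003,0,-0.0003,0]'

```text
time: 4.95
tool_pos: [0.5309, -0.0177, 0.0845]
tcp_rot: [-2.292, -2.147, -0.002]
wrist_force: [-0.1, 3.3, 5.7]
width: 0.001
grip_force: 2.9
```

>>> play_rows --steps '[-0.0007,0,0,0,-0.0014,0,0,0,-0.002,0,0,0]'

```text
time: 5.32
tool_pos: [0.5307, -0.0196, 0.0845]
tcp_rot: [-2.292, -2.147, -0.002]
wrist_force: [-0.2, 3.8, 6.1]
width: 0.001
grip_force: 2.9
```

>>> play_rows --steps '[-0.001,0,0,0,-0.002,0,0,0,-0.003,0,0,0,-0.003,0,0,0]'

```text
time: 5.82
tool_pos: [0.5307, -0.0228, 0.0845]
tcp_rot: [-2.293, -2.147, -0.002]
wrist_force: [-0.4, 4.3, 5.3]
width: -0.0
grip_force: 2.6
```

>>> play_rows --steps '[-0.001,0,0,0,-0.002,0,0,0,-0.003,0,0,0,-0.003,0,0,0]'

```text
time: 6.32
tool_pos: [0.5306, -0.0255, 0.0845]
tcp_rot: [-2.292, -2.147, -0.003]
wrist_force: [0.5, 4.1, 5.4]
width: -0.002
grip_force: 3.0
```

>>> play_rows --steps '[-0.0015,0,0,0,-0.003,0,0,0,-0.004,0,-0.001,0,-0.006,0,-0.0025,0,-0.009,0,-0.003,0,-0.012,0,-0.003,0]'

```text
time: 7.08
tool_pos: [0.5284, -0.0385, 0.0863]
tcp_rot: [-2.291, -2.147, 0.002]
wrist_force: [-0.3, 4.3, -3.2]
width: 0.002
grip_force: 1.9
```

```bash
python3 - <<'E'
from workcell import bot
from h import *
c=bot.read_camera("wrist");np.savez("w2.npz",**{k:c[k] for k in("pixels","mtx","R","t")})
cv2.imwrite("pics/w2.png",cv2.resize(c["pixels"],(800,500))[0:420,200:600])
E
```

```text
(no output)
```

View pics/w2.png

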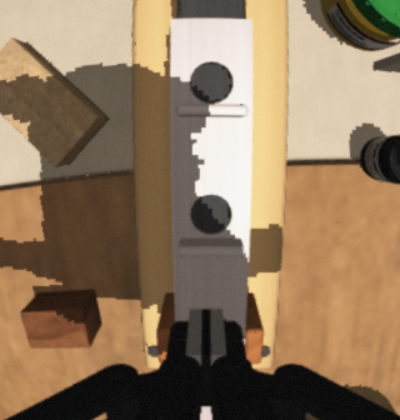

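The holes are now at crop (211,82) and (211,214), with no button in either.

```bash
python3 - <<'E'
from h import *
w=np.load("w2.npz")
a=np.array([-.0657,-.9978])
for n,u,v in [("h2",411,214),("h3",411,82)]:
    X=onz(w,u/1.25,v/1.25,.068,True);print(n,X.round(4),((X[:2]-[.5326,-.0198])@a).round(4))
E
```

```text
h2 [0.5344 0.0094 0.068 ] -0.0293
h3 [0.5376 0.0589 0.068 ] -0.0788
```

>>> play_rows --steps '[-0.003,0,0,0,-0.006,0,0,0,-0.009,0,0,0,-0.012,0,0,0,-0.015,0,0,0,-0.018,0,0,0,-0.02,0,0,0,-0.022,0,0,0,-0.023,0,0,0]'

```text
time: 8.25
tool_pos: [0.5282, -0.0618, 0.0873]
tcp_rot: [2.292, 2.148, 0.0]
wrist_force: [-1.2, 2.7, -0.9]
width: 0.005
grip_force: 1.5
```

>>> play_rows --steps '[-0.0008,0,0,0,-0.0016,0,0,0,-0.0024,0,0,0,-0.003,0,0,0]'

```text
time: 8.75
tool_pos: [0.528, -0.0647, 0.0873]
tcp_rot: [2.292, 2.148, 0.0]
wrist_force: [-1.5, 1.6, -0.9]
width: 0.0
grip_force: 0.8
```

>>> play_rows --steps '[-0.0007,0,0,0,-0.0014,0,0,0,-0.002,0,0,0,-0.002,0,0,0]'

```text
time: 9.25
tool_pos: [0.5279, -0.0668, 0.0873]
tcp_rot: [2.292, 2.148, 0.0]
wrist_force: [0.6, 1.0, -0.4]
width: 0.001
grip_force: 0.0
```

>>> play_rows --steps '[-0.0005,0,0,0,-0.001,0,0,0,-0.001,0,0,0]'

```text
time: 9.62
tool_pos: [0.5277, -0.0676, 0.0872]
tcp_rot: [2.292, 2.148, 0.0]
wrist_force: [0.3, -0.0, 0.4]
width: 0.0
grip_force: 0.1
```

>>> play_rows --steps '[-0.0005,0,0,0,-0.001,0,0,0,-0.001,0,0,0]'

```text
time: 10.0
tool_pos: [0.5275, -0.0684, 0.0871]
tcp_rot: [2.292, 2.148, 0.0]
wrist_force: [2.4, 1.0, 0.9]
width: 0.001
grip_force: 0.9
```

```bash
python3 - <<'E'
from workcell import bot
from h import *
c=bot.read_camera("wrist");np.savez("w3.npz",**{k:c[k] for k in("pixels","mtx","R","t")})
cv2.imwrite("pics/w3.png",cv2.resize(c["pixels"],(800,500))[0:420,200:600])
E
```

```text
(no output)
```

View pics/w3.png

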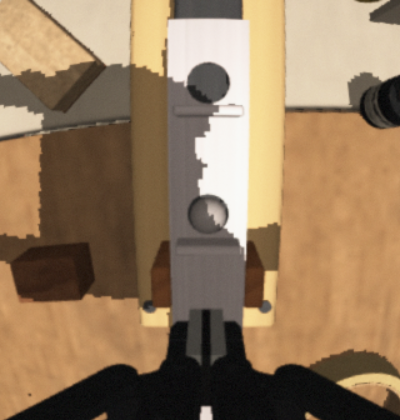

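Button is up in the middle hole at (208,214). Next: lift, go back 53 mm, and press again behind the middle lip.

>>> play_rows --steps '[0.001,0,-0.006,0,0.001,0,-0.018,0,0.01,0,-0.026,0,0.03,0,-0.026,0,0.053,0,-0.026,0,0.053,0,-0.026,0,0.053,0,-0.016,0,0.053,0,-0.01,0,0.053,0,-0.006,0,0.053,0,-0.003,0]'

```text
time: 11.3
tool_pos: [0.5305, -0.016, 0.0896]
tcp_rot: [-2.293, -2.147, 0.001]
wrist_force: [-1.4, 0.1, 0.7]
width: 0.002
grip_force: 0.7
```

>>> play_rows --steps '[0,0,0.0015,0,0,0,0.003,0,0,0,0.004,0,0,0,0.005,0,0,0,0.005,0]'

```text
time: 11.92
tool_pos: [0.531, -0.0157, 0.0852]
tcp_rot: [2.292, 2.148, 0.0]
wrist_force: [-1.1, -2.1, 2.2]
width: -0.0
grip_force: 1.2
```

>>> play_rows --steps '[0,0,0.0006,0,0,0,0.0008,0,0,0,0.0008,0]'

```text
time: 12.3
tool_pos: [0.531, -0.0156, 0.0845]
tcp_rot: [2.292, 2.148, 0.0]
wrist_force: [-1.7, -0.6, 4.9]
width: 0.001
grip_force: 2.4
```

>>> play_rows --steps '[0,0,0.0004,0,0,0,0.0004,0]'

```text
time: 12.55
tool_pos: [0.531, -0.0156, 0.0845]
tcp_rot: [2.292, 2.148, 0.0]
wrist_force: [-3.4, -1.6, 7.0]
width: -0.002
grip_force: 3.7
```

Flush again, so repeat the same push.

>>> play_rows --steps '[-0.001,0,0,0,-0.002,0,0,0,-0.003,0,0,0,-0.004,0,0,0,-0.005,0,0,0]'

```text
time: 13.18
tool_pos: [0.5308, -0.0194, 0.0845]
tcp_rot: [-2.292, -2.147, -0.003]
wrist_force: [-2.4, 5.0, 6.8]
width: -0.002
grip_force: 3.6
```

>>> play_rows --steps '[-0.001,0,0,0,-0.002,0,0,0,-0.003,0,0,0,-0.004,0,0,0,-0.005,0,0,0]'

```text
time: 13.8
tool_pos: [0.5312, -0.0241, 0.0845]
tcp_rot: [-2.293, -2.147, -0.005]
wrist_force: [-0.7, 5.6, 5.4]
width: -0.0
grip_force: 3.4
```

>>> play_rows --steps '[-0.0015,0,0,0,-0.003,0,0,0,-0.0045,0,0,0,-0.006,0,-0.001,0,-0.009,0,-0.002,0,-0.012,0,-0.003,0,-0.015,0,-0.003,0,-0.018,0,-0.003,0,-0.021,0,-0.003,0,-0.023,0,-0.003,0]'

```text
time: 15.05
tool_pos: [0.5281, -0.0487, 0.0866]
tcp_rot: [-2.292, -2.147, 0.001]
wrist_force: [-0.7, 3.0, -2.8]
width: -0.003
grip_force: 1.9
```

>>> play_rows --steps '[-0.003,0,0,0,-0.006,0,0,0,-0.009,0,0,0,-0.011,0,0,0,-0.013,0,0,0,-0.014,0,0,0]'

```text
time: 15.8
tool_pos: [0.5282, -0.0629, 0.0872]
tcp_rot: [2.292, 2.147, 0.0]
wrist_force: [-1.0, 2.6, -0.2]
width: 0.005
grip_force: 1.2
```

>>> play_rows --steps '[-0.0006,0,0,0,-0.0012,0,0,0,-0.0018,0,0,0,-0.0024,0,0,0,-0.003,0,0,0]'

```text
time: 16.42
tool_pos: [0.5281, -0.0657, 0.0872]
tcp_rot: [2.292, 2.148, 0.001]
wrist_force: [-0.0, 0.9, 1.9]
width: -0.0
grip_force: 0.6
```

>>> play_rows --steps '[-0.0005,0,0,0,-0.001,0,0,0,-0.0015,0,0,0,-0.0015,0,0,0]'

```text
time: 16.92
tool_pos: [0.5277, -0.067, 0.087]
tcp_rot: [2.292, 2.148, 0.0]
wrist_force: [0.7, 0.7, 0.3]
width: -0.003
grip_force: 0.4
```

>>> play_rows --steps '[-0.0005,0,0,0,-0.001,0,0,0,-0.001,0,0,0]'

```text
time: 17.3
tool_pos: [0.5275, -0.068, 0.0869]
tcp_rot: [2.292, 2.148, 0.0]
wrist_force: [0.5, 1.5, 0.6]
width: 0.001
grip_force: 0.7
```

Same signature as the first time. Back off, lift and look.

>>> play_rows --steps '[0.001,0,-0.006,0,0.001,0,-0.02,0,0.001,0,-0.05,0,0.001,0,-0.06,0,0.001,0,-0.06,0,0.001,0,-0.06,0]'

```text
time: 18.05
tool_pos: [0.5268, -0.0669, 0.146]
tcp_rot: [-2.292, -2.147, 0.001]
wrist_force: [-0.7, 0.4, -0.7]
width: 0.004
grip_force: 0.0
```

```bash
python3 - <<'E'
from workcell import bot
from h import *
c=bot.read_camera("wrist")
cv2.imwrite("pics/w4.png",cv2.resize(c["pixels"],(800,500))[0:420,200:600])
E
```

```text
(no output)
```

View pics/w4.png

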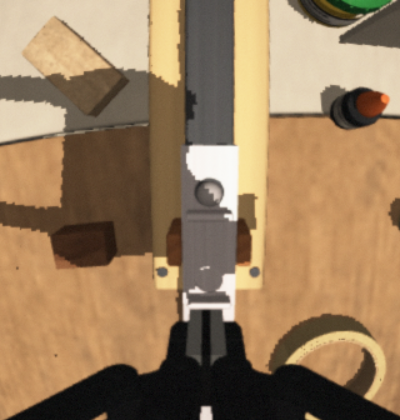

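The button stands domed in the last, rearmost hole at (209,192), the middle hole is ahead of it at (209,278), and the arm is clear.

```bash
python3 -c "
from workcell import bot
print(bot.finish_job())"
```

```text
the job is handed in; nothing more can be done
None
```

The leg is at its longest setting: the last wrist picture shows the button popped up in the last hole with the arm lifted clear. I handed the job in at about 18 s, and the hand-in reported no verdict.

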